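Slide the thin mixing plate over the board's edge and lay it on the plate rest

ROBOT

A 6-joint arm with a two-finger parallel gripper is mounted at the origin on the work surface. World frame = base frame: x ahead of the robot, y to its left, z up, the work surface at z = 0. Lengths are in m, angles in degrees, forces in N, time in s.
With the tool pointing down it reaches from about 0.275 to 0.825 m from the base axis. Payload 4.9 kg.
Tool frame: the origin (TCP) lies on the centre line of the jaws, within the pads' length; the fingertips stand ahead of it and the grasp point (between the pads) lies 8 mm behind it (ctrl.nose_length is the z of the fingertips in the tool frame, in m); z points along the fingers, y is the direction in which the jaws open and shut (so a half turn about z gives the same grasp; the last joint's range is limited). The gripper opens to 85 mm and grips with 20 to 120 N. Pads are 22 mm wide; open, the fingers measure 114 mm over their backs; the gripper's body (76 mm by 85 mm) begins 54 mm behind the grasp point. The pads swing forward as they close: fully open they stand 13 mm farther back than shut.
Start: joints at [-79.08, 18.69, -11.035, 60.275, 0, 82.311], TCP at [0.176, -0.521, 0.242] pointing down, gripper open.
Joint ranges: [-152.03, 152.03], [-55.5, 102.48], [-74.3, 77.21], [-110.64, 120.58], [-84.22, 78.4], [-180, 180]. Speed limits (degrees/s): [147.25, 147.25, 180, 180, 180, 180].

INTERFACE

Orientations are given as [roll, pitch, yaw] about the fixed x, y, z axes, in that order (R = Rz(yaw) Ry(pitch) Rx(roll)).
In Python, from bench import ctrl, camera, camera_params, order gives the robot as it stands.
- The arm moves only by the tool send_rows, never from a script. Its argument "motion" is text: rows parted by semicolons, each of 5 numbers parted by spaces: the opening, from -1 (shut) to 1 (fully open), then the shift along the tool's x, y, z in m, then the turn about the tool's z in rad. In form: claw dx dy dz turn; .... A call has 1 to 10 rows; each row shifts and turns the commanded pose from where the row before left it, along the tool's axes as they then stand; what a row does not reach is not made up. A row lasts 1/10 s, in which the tool goes at most 50 mm and 8.59 degrees, less where a joint would pass 70% of its speed; a pose out of reach is approached as far as the arm can. A call is refused whole if a number of a shift passes 0.05 or a number of a turn 0.15, either way. A call with a gripper value outside its range is refused whole. The fingers move at their own pace and stop on an object; "newtons" is the grip in N (left out, the last holds). Time passes only in rows, so rows that do not move let the fingers close. It gives the time, the measured TCP pose, the force and the opening at its end, in the units of the state.
- ctrl.read_state(): the state, without advancing time (a new reading comes with each control period).
- camera(name): name is "side" or "top"; returns the picture (420x560x3 uint8, red, green, blue); there is no depth.
- camera_params(name): a dict with "camera_matrix" (3x3 intrinsics, pixels), "pose" (4x4, takes a point from camera to world coordinates). Camera axes: x right, y up, looking along -z (the intrinsics and any distortion apply to the point x, -y, -z); pixel columns grow to the right and rows downward; lengths in m; the calibration is good to about 2 mm. A picture is of the moment at which its call begins. camera_params takes no time and is no camera call.
- order.close_job(): hands the job in, once; it reports no verdict.
The state is a dict: "clock": time; "q": joint angles; "dq": joint speeds; "tau": joint torques, N m; "position": TCP position; "tcp_rot": TCP orientation; "force": force on the tool from outside, world axes, zero at the start; "ft_torque": the same for the moment, N m; "width": finger opening in m.
Only numpy, scipy, OpenCV 4.12 (cv2) and the standard library are available. Lean on these libraries where they do the work, as an engineer would, in place of code of your own. Each camera call takes 0.05 s, during which the arm holds its last target.

TASK

Two thin ceramic mixing plates lie flat on the raised plywood board in this fabric-painting studio. Slide the long narrow one along the board until about a third of its length sticks out over the board's edge nearest the robot, so that it can be pinched there, then carry it to the little wooden plate rest beside the board and lay it flat across the two uprights, centred and lengthwise. Leave the square plate where it lies.

Things in the scene. Friction and masses are not known exactly. Their poses are not given: they have to be found in the camera images.
- strip: Long narrow mixing plate: white ceramic with dried dye blots, 120 (x) x 50 (y) x 4 mm, about 60 g. Origin: centre of its underside; x along its length, z up. Lies flat, roughly along the board's x, about 90 mm left or right of the board's middle. Slides under a fingertip pressing with about 5 N, or pushed on its far end. Overhanging, its end can be pinched from above across the 50 mm width.
- square: The other mixing plate: same ceramic and thickness (4 mm) but square, 85 x 85 mm, on the other half of the board. Origin: centre of its underside. To be left alone.
- board: Fixed plywood board, 260 (x) x 320 (y) mm, flat top 60 mm above the table. Origin: on the table under its centre; x points away from the robot. Its edge nearest the robot is at x = -130 mm. Panel 18 mm thick on two battens; nothing stands under the 58 mm behind that edge. A tape roll, 58 mm across and 20 high, stands on its far middle part.
- rest: Fixed wooden plate rest left or right of the board: base 90 (x) x 60 (y) x 12 mm, two upright slats, each 10 (x) x 36 (y) mm, at x = -25 and +25 mm, tops 60 mm above the table. Origin: on the table under its centre; x points roughly away from the robot. The long plate lies across both slats, length along x, either way round; it is wider than the slats, so fingers at its long sides clear them.
Mind the look-alikes: they are no part of the job. What is shaped like the strip but turquoise or yellow is not meant.

How it is judged (in metres and radians):
On the way:
1. the long plate lies flat on the board with 25 to 55 mm of its length out over the edge nearest the robot (x of strip in the frame of board between -0.125 and -0.095 m and y of strip in the frame of board between -0.15 and 0.15 m and z of strip in the frame of board between 0.055 and 0.064 m and angle between strip's own z axis and vertical below 0.08 rad and angle between the x axis of strip and the x axis of board, either way round below 0.45 rad), for 0.2 s.
At the end, for the whole second after the job is handed in: The long plate lies flat and still on both slats of the rest, its centre within 20 mm of the rest's centre and its length within 15 degrees of the rest's x; the square plate is within 20 mm of where it was (horizontal distance between strip and rest below 0.02 m and z of strip in the frame of rest between 0.056 and 0.064 m and angle between strip's own z axis and vertical below 0.1 rad and angle between the x axis of strip and the x axis of rest, either way round below 0.26 rad and linear speed of strip below 0.02 m/s and distance of square from where it was at the start of the episode below 0.02 m); the robot touches nothing.
It fails at once if the square plate is moved more than 20 mm (distance of square from where it was at the start of the episode above 0.02 m).
It also fails if it takes over 48 s, if anything falls off the work surface, if the arm or the gripper's body presses on something with over 40 N, if the wrist force passes 120 N, or if a joint passes its speed limit or range.

## Working session

There is one attempt and no reset: what is moved stays moved. The work goes in short steps, Python scripts to look and compute and a tool call to move; the robot and the scene stay as the last step left them, time stands still between calls to the robot, and variables do not carry over. Pictures are saved under pics/ and viewed, and the job is handed in when it is done.

Besides the shell and the picture viewer there is one more tool, called after ">>>" as name(argument=value, ...) on one line, values as JSON. send_rows: Moves the arm, as the interface text tells. Its arguments: {"type":"object","properties":{"motion":{"type":"string"},"newtons":{"type":"number"}},"required":["motion"]}

```bash
ls; mkdir -p pics; python3 - <<'E'
from bench import ctrl, camera, camera_params, order
import cv2
for n in("top","side"):
    im=camera(n); cv2.imwrite(f"pics/{n}0.png",im[:,:,::-1])
    p=camera_params(n); print(n,p)
print(ctrl.read_state(), ctrl.nose_length)
E
```

```text
pics
top {'camera_matrix': array([[481.32397971,   0.        , 269.18537648],
       [  0.        , 481.32397971, 209.19995297],
       [  0.        ,   0.        ,   1.        ]]), 'pose': array([[-0.00721103,  0.99428767, -0.1064896 ,  0.39916633],
       [-0.99992145, -0.00607785,  0.01096189, -0.00668839],
       [ 0.01025204,  0.10656028,  0.99425339,  0.96783364],
       [ 0.        ,  0.        ,  0.        ,  1.        ]])}
side {'camera_matrix': array([[419.70019174,   0.        , 277.74992869],
       [  0.        , 419.70019174, 199.79711324],
       [  0.        ,   0.        ,   1.        ]]), 'pose': array([[ 0.9076559 ,  0.27074456, -0.32071505,  0.23619324],
       [-0.41957132,  0.5652996 , -0.71020861, -0.56394514],
       [-0.01098502,  0.77918787,  0.62669417,  0.5503242 ],
       [ 0.        ,  0.        ,  0.        ,  1.        ]])}
{'clock': 0.1, 'q': array([-7.90798921e+01,  1.87278660e+01, -1.10858608e+01,  6.02742238e+01,
       -5.97358763e-04,  8.23105890e+01]), 'dq': array([ 0.03248559, -0.0393107 ,  0.10552199,  0.03194599,  0.01056875,
       -0.05061966]), 'tau': array([ 1.03826023e-03, -4.44240403e+01,  2.63036728e+01,  7.91548518e-03,
       -8.40282860e-05, -2.28858681e-06]), 'position': array([ 0.17542413, -0.52074867,  0.2415835 ]), 'tcp_rot': array([-1.79912760e+02, -1.11760647e-02,  1.86095109e+01]), 'force': array([-0.75763133,  0.51210243, -0.15526668]), 'ft_torque': array([ 0.03206306, -0.01956347, -0.03342577]), 'width': 0.08532868457086647} 0.011
```

View pics/top0.png

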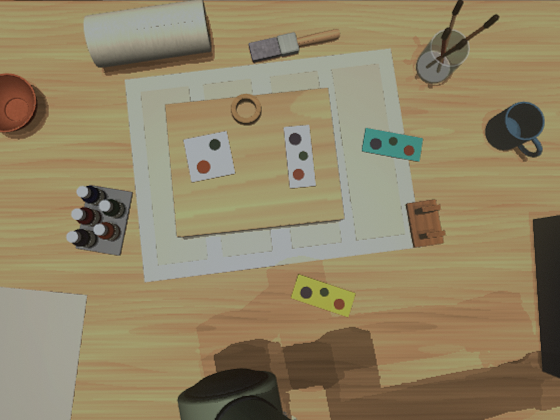

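View pics/side0.png

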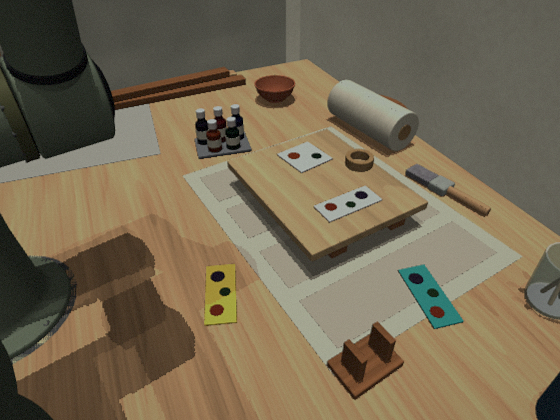

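Top view: the white strip is at about (300,156), the square at (209,157), the board corners at about (166,104), (328,88), (343,218), (177,235), and the rest at about (425,222). Three things are strip-shaped: white on the board (300,156), turquoise (392,145) and yellow (323,295). Only the white one fits, since it is white ceramic lying on the board. Next I'll measure and check it in an enlarged crop.

```bash
cat > h.py <<'E'
import numpy as np, cv2
from bench import ctrl, camera, camera_params, order
def ray(name,uv,z):
    p=camera_params(name);K=p["camera_matrix"];T=p["pose"]
    uv=np.atleast_2d(np.asarray(uv,float))
    d=np.c_[(uv[:,0]-K[0,2])/K[0,0],-(uv[:,1]-K[1,2])/K[1,1],-np.ones(len(uv))]@T[:3,:3].T
    o=T[:3,3]; s=(z-o[2])/d[:,2]
    return o+s[:,None]*d
def proj(name,P):
    p=camera_params(name);K=p["camera_matrix"];T=p["pose"]
    c=(np.atleast_2d(P)-T[:3,3])@T[:3,:3]
    return np.c_[K[0,2]+K[0,0]*c[:,0]/-c[:,2],K[1,2]-K[1,1]*c[:,1]/-c[:,2]]
def white(name,im,box,z,S=60,V=120):
    x0,y0,x1,y1=box
    hsv=cv2.cvtColor(im,cv2.COLOR_RGB2HSV)
    m=((hsv[:,:,1]<S)&(hsv[:,:,2]>V)).astype(np.uint8)
    k=np.zeros_like(m);k[y0:y1,x0:x1]=m[y0:y1,x0:x1]
    cs,_=cv2.findContours(k,cv2.RETR_EXTERNAL,cv2.CHAIN_APPROX_NONE)
    c=max(cs,key=cv2.contourArea)[:,0,:]
    W=ray(name,c,z)
    r=cv2.minAreaRect((W[:,:2]*1000).astype(np.float32))
    return c,r,cv2.boxPoints(r)
E
python3 - <<'E'
from h import *
im=cv2.imread("pics/top0.png")[:,:,::-1].copy()
hsv=cv2.cvtColor(im,cv2.COLOR_RGB2HSV)
for p in [(297,165),(200,150),(260,180),(190,200),(425,215),(370,100)]: print(p,hsv[p[1],p[0]])
for box in [(275,115,325,195),(178,122,240,190)]:
    c,r,b=white("top",im,box,0.064); print(r,b.round(0).tolist())
print("board",ray("top",[(166,104),(328,88),(343,218),(177,235)],0.06).round(3).tolist())
cr=im[60:260,150:470]; cv2.imwrite("pics/crop1.png",cv2.resize(cr,None,fx=2.5,fy=2.5,interpolation=cv2.INTER_CUBIC)[:,:,::-1])
cr=im[190:260,390:460]; cv2.imwrite("pics/crop2.png",cv2.resize(cr,None,fx=8,fy=8,interpolation=cv2.INTER_CUBIC)[:,:,::-1])
si=cv2.imread("pics/side0.png"); cv2.imwrite("pics/crop3.png",cv2.resize(si[310:400,310:420],None,fx=6,fy=6,interpolation=cv2.INTER_CUBIC))
E
```

```text
(297, 165) [ 95   9 169]
(200, 150) [ 99  11 169]
(260, 180) [ 21  96 160]
(190, 200) [ 25  86 161]
(425, 215) [ 13 137 123]
(370, 100) [ 30  32 161]
((598.526123046875, -74.42378997802734), (120.52252960205078, 50.922367095947266), 5.146935939788818) [[536.0, -54.0], [541.0, -105.0], [661.0, -94.0], [656.0, -44.0]]
((598.8756713867188, 98.4129638671875), (85.43345642089844, 85.6797866821289), 11.292350769042969) [[549.0, 132.0], [565.0, 48.0], [649.0, 65.0], [632.0, 149.0]]
board [[0.703, 0.182, 0.06], [0.734, -0.133, 0.06], [0.479, -0.157, 0.06], [0.449, 0.157, 0.06]]
```

View pics/crop1.png

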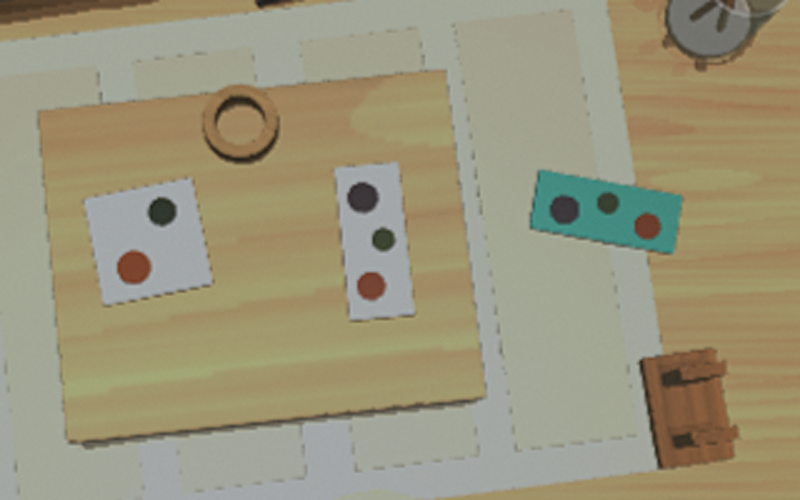

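View pics/crop2.png

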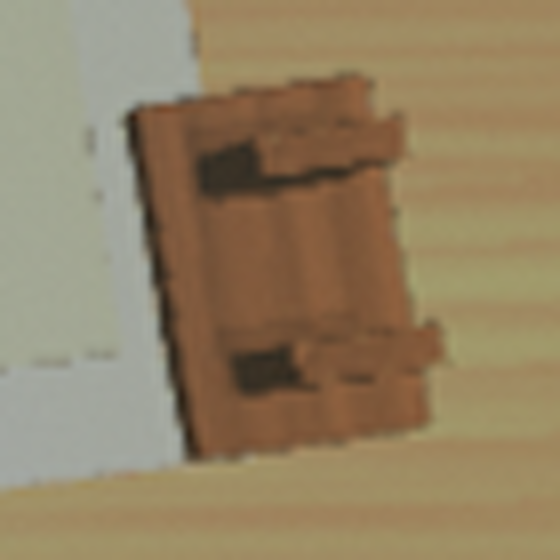

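View pics/crop3.png

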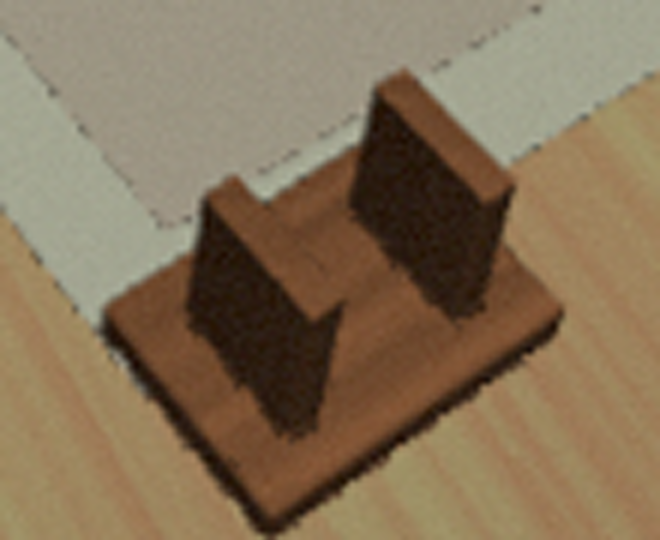

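The crop confirms it: white plate with three blots, measured 120.5x50.9 mm, so this is the strip. The square measures 85x86 mm. Now the rest and the board frame.

```bash
python3 - <<'E'
from h import *
c=np.array([(133,107),(365,75),(430,425),(200,458)])/8+[390,190]-0.44
B=ray("top",c,0.012)*1000; print(B.round(0).tolist(), "centre",B.mean(0).round(1))
print("sides",np.linalg.norm(B-np.roll(B,-1,0),axis=1).round(1))
d=(B[0]+B[1]-B[2]-B[3])/2; print("yaw",np.degrees(np.arctan2(d[1],d[0])))
# side slat tops z=.06: back slat corners, front slat
for s in ([(380,88),(403,72),(514,188),(490,203)],[(208,193),(235,178),(341,302),(315,320)]):
    W=ray("side",np.array(s)/6+310-.42,0.06)*1000; print(W.round(0)[:,:2].tolist(),W.mean(0).round(1))
s=np.array([(107,318),(560,312),(268,522)])/6+310-.42
W=ray("side",s,.012)*1000; print(W.round(0)[:,:2].tolist(),((W[0]+W[1])/2).round(1))
# board
Bd=ray("top",[(166,104),(328,88),(343,218),(177,235)],0.06)*1000
print("board c",Bd.mean(0).round(1),np.linalg.norm(Bd-np.roll(Bd,-1,0),axis=1).round(1))
d=(Bd[0]+Bd[1]-Bd[2]-Bd[3]);print("yaw",np.degrees(np.arctan2(d[1],d[0])))
a=np.radians(np.degrees(np.arctan2(d[1],d[0])));R=np.array([[np.cos(a),np.sin(a)],[-np.sin(a),np.cos(a)]])
print("strip in board",R@(np.array([598.5,-74.4])-Bd.mean(0)[:2]))
# side check of strip
im=cv2.imread("pics/side0.png")[:,:,::-1].copy()
c,r,b=white("side",im,(305,180,390,228),0.064,S=45); print(r)
E
```

```text
[[513.0, -292.0, 12.0], [520.0, -351.0, 12.0], [432.0, -363.0, 12.0], [425.0, -306.0, 12.0]] centre [ 472.4 -328.    12. ]
sides [59.2 88.7 58.2 88.9]
yaw 8.334801783911026
[[491.0, -309.0], [498.0, -308.0], [502.0, -343.0], [495.0, -343.0]] [ 496.4 -325.6   60. ]
[[441.0, -315.0], [449.0, -315.0], [453.0, -349.0], [446.0, -350.0]] [ 447.  -332.2   60. ]
[[423.0, -309.0], [518.0, -351.0], [431.0, -364.0]] [ 470.6 -330.    12. ]
board c [590.9  12.3  60. ] [316.6 256.  315.2 255.3]
yaw 5.381311223818251
strip in board [ -0.59073353 -87.0349779 ]
((597.8668212890625, -74.35557556152344), (119.32564544677734, 50.06623458862305), 5.22655725479126)
```

>>> send_rows(motion="-0.7 0 0 0 0.116; -0.7 0 0 0 0.116; -0.7 0.0365 -0.027 0 0; -0.7 0.0365 -0.027 0 0; -0.7 0.0365 -0.027 0 0; -0.7 0.0365 -0.027 0 0; -0.7 0.0365 -0.027 0 0; -0.7 0.0365 -0.027 0 0; -0.7 0.0365 -0.027 0 0; -0.7 0.0365 -0.027 0 0", newtons=30)

```text
clock: 1.1
position: [0.4472, -0.2775, 0.242]
tcp_rot: [-180.0, 0.0, 5.3]
force: [0.6, -0.4, -0.7]
width: 0.0128
```

>>> send_rows(motion="-0.7 0.0365 -0.027 0 0; -0.7 0.0365 -0.027 0 0; -0.7 0.0365 -0.027 0 0; -0.7 0.0365 -0.027 0 0; -0.7 0.0365 -0.027 0 0; -0.7 0.0365 -0.027 0 0; -0.7 0.0365 -0.027 0 0; -0.7 0 0 0.04 0; -0.7 0 0 0.04 0; -0.7 0 0 0 0")

```text
clock: 2.1
position: [0.6788, -0.0658, 0.1552]
tcp_rot: [-179.8, 0.7, 5.4]
force: [-0.5, 0.8, -1.4]
width: 0.0128
```

```bash
python3 - <<'E'
from h import *
s=camera("side");t=camera("top")
cv2.imwrite("pics/s1.png",cv2.resize(s[60:290,200:500],None,fx=2.5,fy=2.5)[:,:,::-1]);
st=ctrl.read_state();print(st["position"],st["tcp_rot"],st["force"],ctrl.nose_length,[a for a in dir(ctrl) if a[0]!='_'])
E
```

```text
[ 0.68227502 -0.06715315  0.16177518] [-1.79951734e+02  1.53901896e-01  5.31007013e+00] [ 0.41782527 -0.01740548  0.55023445] 0.011 ['IKError', 'nose_length', 'read_state']
```

View pics/s1.png

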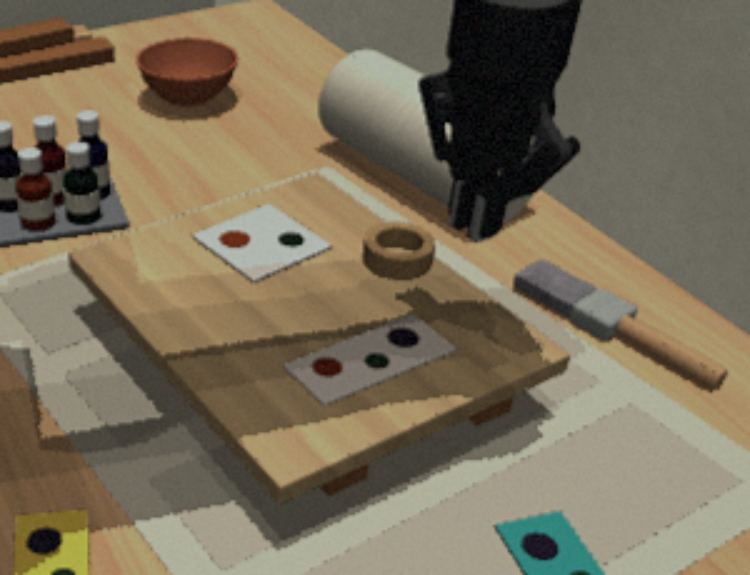

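The gripper stands above the board just beyond the strip's far end, with the tips at about crop (475,225) and the strip clear at (370,360). Lowering.

>>> send_rows(motion="-0.7 0 0 0.04 0; -0.7 0 0 0.037 0; -0.7 0 0 0 0; -0.7 0 0 0 0; -0.7 0 0 0.005 0; -0.7 0 0 0.004 0; -0.7 0 0 0 0; -0.7 0 0 0 0")

```text
clock: 3.0
position: [0.6834, -0.0673, 0.077]
tcp_rot: [180.0, -0.0, 5.3]
force: [1.0, -0.2, 0.1]
width: 0.0127
```

>>> send_rows(motion="-0.7 0 0 0.002 0; -0.7 0 0 0 0; -0.7 0 0 0 0")

```text
clock: 3.3
position: [0.6831, -0.0672, 0.0742]
tcp_rot: [-180.0, 0.0, 5.3]
force: [0.4, -0.9, -0.3]
width: 0.0128
```

>>> send_rows(motion="-0.7 0 0 0.002 0; -0.7 0 0 0 0; -0.7 0 0 0 0")

```text
clock: 3.6
position: [0.6831, -0.0673, 0.0721]
tcp_rot: [-180.0, 0.0, 5.3]
force: [-0.3, 0.4, 0.1]
width: 0.0127
```

>>> send_rows(motion="-0.7 0 0 0.001 0; -0.7 0 0 0 0; -0.7 0 0 0 0")

```text
clock: 3.9
position: [0.6833, -0.0673, 0.0714]
tcp_rot: [180.0, -0.0, 5.3]
force: [0.5, -0.3, 0.8]
width: 0.0128
```

>>> send_rows(motion="-0.7 0 0 0.001 0; -0.7 0 0 0 0; -0.7 0 0 0 0")

```text
clock: 4.2
position: [0.6833, -0.0673, 0.0714]
tcp_rot: [180.0, -0.0, 5.3]
force: [-2.3, 0.2, 7.5]
width: 0.013
```

>>> send_rows(motion="-0.7 0 0 -0.002 0; -0.7 -0.006 0 0 0; -0.7 -0.006 0 0 0; -0.7 -0.006 0 0 0; -0.7 -0.008 0 0 0; -0.7 -0.008 0 0 0; -0.7 -0.008 0 0 0; -0.7 -0.008 0 0 0; -0.7 0 0 0 0")

```text
clock: 5.1
position: [0.6319, -0.0719, 0.0722]
tcp_rot: [-180.0, 0.1, 5.3]
force: [0.3, -1.5, 0.4]
width: 0.0127
```

```bash
python3 - <<'E'
from h import *
s=camera("side")
cv2.imwrite("pics/s2.png",cv2.resize(s[100:290,200:460],None,fx=3,fy=3)[:,:,::-1]);
st=ctrl.read_state();print(st["position"],st["tcp_rot"],st["force"])
E
```

```text
[ 0.63277181 -0.07194253  0.07239314] [-1.79994235e+02  1.77643317e-02  5.30238406e+00] [-0.70362648  0.42236199 -0.32773555]
```

View pics/s2.png

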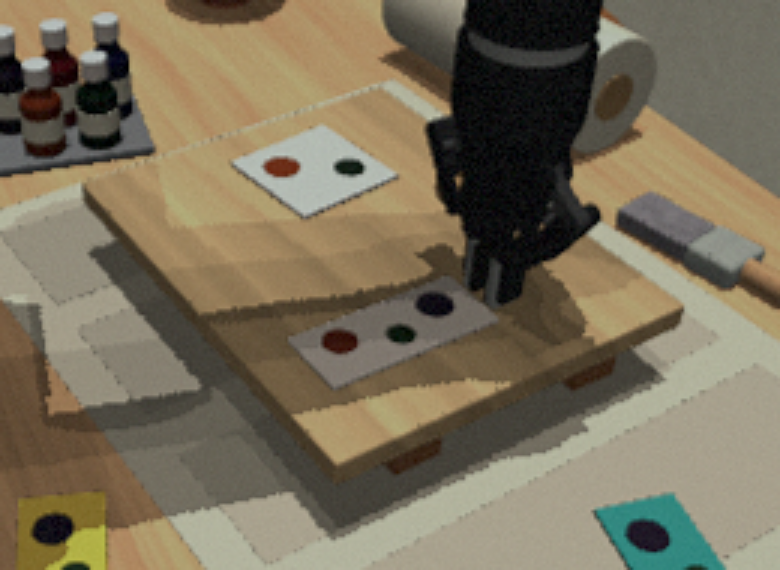

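The strip moves ahead of the fingers and stays straight. Pushing on.

>>> send_rows(motion="-0.7 -0.006 0 0 0; -0.7 -0.008 0 0 0; -0.7 -0.008 0 0 0; -0.7 -0.008 0 0 0; -0.7 -0.008 0 0 0; -0.7 -0.008 0 0 0; -0.7 -0.008 0 0 0; -0.7 -0.006 0 0 0; -0.7 0 0 0 0")

```text
clock: 6.05
position: [0.5726, -0.0775, 0.0723]
tcp_rot: [-180.0, 0.0, 5.3]
force: [0.1, -0.1, 0.3]
width: 0.0128
```

```bash
python3 - <<'E'
from h import *
s=camera("side")
cv2.imwrite("pics/s3r.png",s[:,:,::-1])
cv2.imwrite("pics/s3.png",cv2.resize(s[130:270,230:400],None,fx=4,fy=4)[:,:,::-1]);
st=ctrl.read_state();print(st["position"],st["tcp_rot"],st["force"])
E
```

```text
[ 0.57284394 -0.0774722   0.07216947] [-1.79989679e+02  5.61533531e-02  5.30099493e+00] [0.53169692 1.16216658 0.51606309]
```

View pics/s3.png

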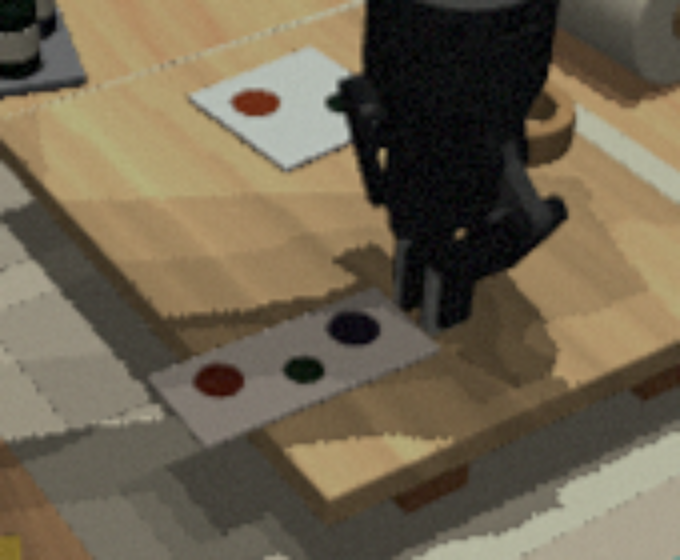

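The strip now overhangs the near edge. Its corners in the crop are about (148,378), (205,445), (440,348) and (382,290).

```bash
python3 - <<'E'
from h import *
c=np.array([(148,378),(205,447),(440,348),(382,290)])/4+[230,130]-.4
W=ray("side",c,.064)*1000;print(W.round(0)[:,:2].tolist(),W.mean(0)[:2],np.linalg.norm(W-np.roll(W,-1,0),axis=1).round(1))
d=(W[2]+W[3]-W[0]-W[1]);print(np.degrees(np.arctan2(d[1],d[0])))
a=np.radians(5.38);R=np.array([[np.cos(a),np.sin(a)],[-np.sin(a),np.cos(a)]])
print("strip in board",R@(W.mean(0)[:2]-[590.9,12.3]))
e=np.array([(330,500),(245,430),(100,287),(0,140)])/4+[230,130]-.4
E=ray("side",e,.06)*1000; print("edge board coords",((E[:,:2]-[590.9,12.3])@R.T).round(1).tolist())
E
```

```text
[[440.0, -65.0], [444.0, -114.0], [563.0, -103.0], [561.0, -56.0]] [501.84636466 -84.56446266] [ 49.  120.   46.2 121.2]
4.848154854557926
strip in board [-97.7434208  -88.08801159]
edge board coords [[-128.5, -160.1], [-136.6, -108.4], [-144.4, 7.4], [-132.5, 142.2]]
```

>>> send_rows(motion="-0.7 -0.006 0 0 0; -0.7 -0.006 0 0 0; -0.7 0 0 0 0; -0.7 0 0 0 0; -0.7 0.01 0 0 0; -0.7 0 0 -0.04 0; -0.7 0 0 -0.04 0; 1 0 0 -0.04 0; 1 0.04 -0.03 0 0; 1 0.04 -0.03 0 0")

```text
clock: 7.1
position: [0.6484, -0.0107, 0.1952]
tcp_rot: [179.9, -0.3, 5.2]
force: [1.3, -0.8, -0.9]
width: 0.056
```

```bash
python3 - <<'E'
from h import *
s=camera("side");t=camera("top")
cv2.imwrite("pics/s4.png",cv2.resize(s[130:270,230:400],None,fx=4,fy=4)[:,:,::-1]);
cv2.imwrite("pics/t4.png",cv2.resize(t[80:280,150:390],None,fx=3,fy=3)[:,:,::-1]);
st=ctrl.read_state();print(st["position"],st["tcp_rot"],st["width"])
E
```

```text
[ 0.65019254 -0.00666999  0.19231763] [-179.94467394   -0.23774895    5.60082596] 0.07027000502094258
```

View pics/s4.png

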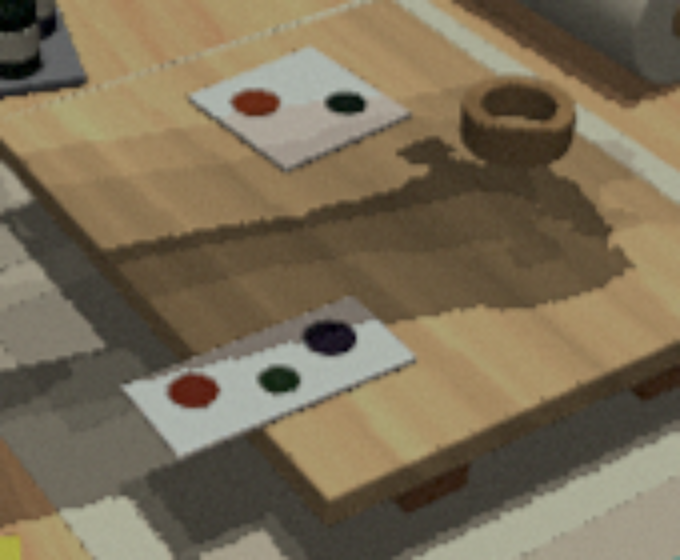

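View pics/t4.png

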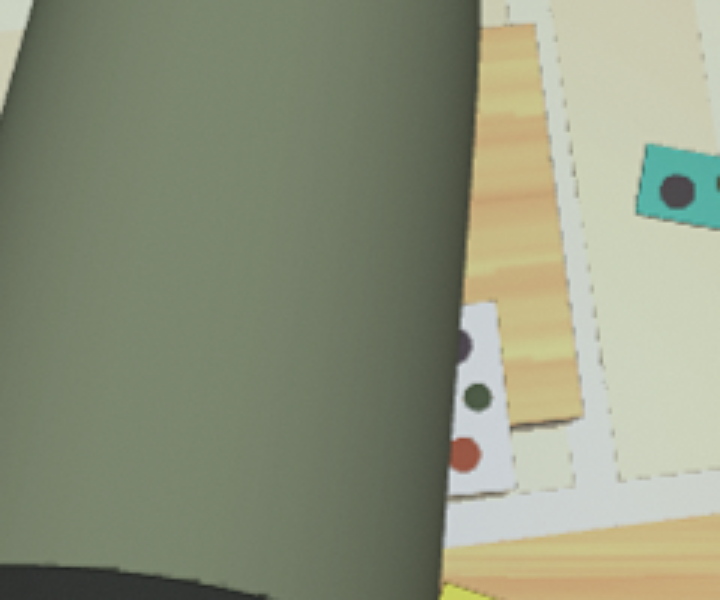

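The strip lies flat and overhangs. Side-crop corners are (122,385), (180,457), (415,357) and (352,297). The top view shows its near right corner at about (515,490) and is otherwise blocked by the arm.

```bash
python3 - <<'E'
from h import *
c=np.array([(122,385),(180,458),(415,358),(352,297)])/4+[230,130]-.4
W=ray("side",c,.064)*1000;print(W.round(0)[:,:2].tolist(),W.mean(0)[:2],np.linalg.norm(W-np.roll(W,-1,0),axis=1).round(1))
d=(W[2]+W[3]-W[0]-W[1]);y=np.arctan2(d[1],d[0]);print(np.degrees(y))
a=np.radians(5.38);R=np.array([[np.cos(a),np.sin(a)],[-np.sin(a),np.cos(a)]])
print("strip in board",R@(W.mean(0)[:2]-[590.9,12.3]))
T=ray("top",np.array([(497,300),(515,490)])/3+[150,80]-.33,.064)*1000;print("top right corners",T.round(0).tolist())
g=W.mean(0)[:2]-42*np.array([np.cos(y),np.sin(y)]);print("grasp",g)
st=ctrl.read_state();p=st["position"][:2]*1000;yy=np.radians(5.3)
dd=g-p;print("tool shift",dd@[np.cos(yy),np.sin(yy)],dd@[np.sin(yy),-np.cos(yy)])
E
```

```text
[[428.0, -65.0], [432.0, -115.0], [550.0, -104.0], [546.0, -55.0]] [488.86103258 -84.61118608] [ 51.1 118.7  48.8 118.3]
5.219662995920087
strip in board [-110.67593012  -86.91701418]
top right corners [[552.0, -105.0, 64.0], [432.0, -114.0, 64.0]]
grasp [447.03519665 -88.43210864]
tool shift -209.8412033112798 62.64680156200068
```

The strip's board x is −0.1107, which is in range, and both views agree. Moving above the overhanging end.

>>> send_rows(motion="1 -0.035 0.0105 0 0; 1 -0.035 0.0105 0 0; 1 -0.035 0.0105 0 0; 1 -0.035 0.0105 0 0; 1 -0.035 0.0105 0 0; 1 -0.035 0.0105 0 0; 1 0 0 0.04 0; 1 0 0 0.03 0; 1 0 0 0 0; 1 0 0 0 0", newtons=50)

```text
clock: 8.2
position: [0.4425, -0.0927, 0.1225]
tcp_rot: [-180.0, 0.1, 5.3]
force: [0.6, 0.3, 0.4]
width: 0.0853
```

```bash
python3 - <<'E'
from h import *
s=camera("side")
cv2.imwrite("pics/s5.png",cv2.resize(s[80:280,180:400],None,fx=3,fy=3)[:,:,::-1]);
st=ctrl.read_state();print(st["position"],st["tcp_rot"],st["width"],st["force"])
g=np.array([447,-88.4]);p=st["position"][:2]*1000;yy=np.radians(5.3)
dd=g-p;print("tool shift",dd@[np.cos(yy),np.sin(yy)],dd@[np.sin(yy),-np.cos(yy)])
E
```

```text
[ 0.44337268 -0.09296123  0.12325336] [ 1.79975409e+02 -4.58656931e-02  5.32924102e+00] 0.0856578439831051 [ 0.15055966 -1.08395201  0.65693365]
tool shift 4.033140511183833 -4.206670735354118
```

View pics/s5.png

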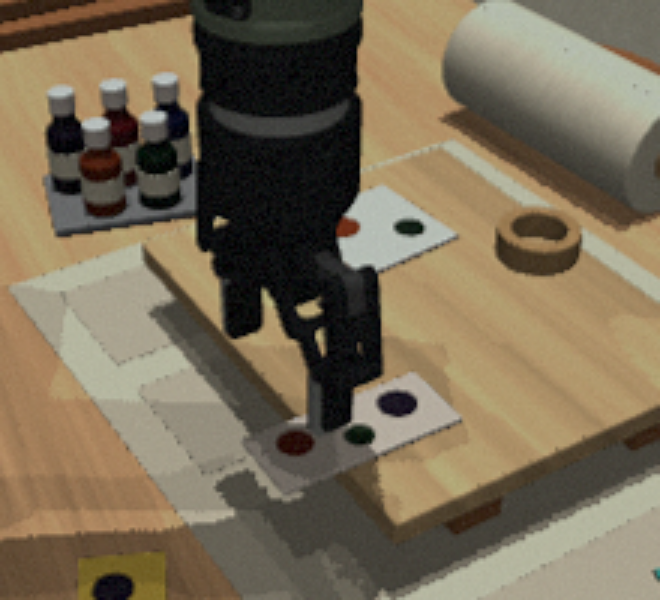

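The open gripper is above the overhanging end, with its right finger at crop (335,400). Correcting by a few mm, lowering and closing.

>>> send_rows(motion="1 0.002 -0.004 0 0; 1 0 0 0.02 0; 1 0 0 0.02 0; 1 0 0 0.02 0; 1 0 0 0.009 0; 1 0 0 0 0; 1 0 0 0 0")

```text
clock: 8.95
position: [0.4449, -0.0886, 0.0541]
tcp_rot: [180.0, -0.1, 5.3]
force: [-0.2, -0.6, 1.6]
width: 0.0852
```

```bash
python3 - <<'E'
from h import *
s=camera("side")
cv2.imwrite("pics/s6.png",cv2.resize(s[110:290,200:400],None,fx=3.3,fy=3.3)[:,:,::-1]);
st=ctrl.read_state();print(st["position"],st["tcp_rot"],st["width"],st["force"])
E
```

```text
[ 0.44503683 -0.08871507  0.05428735] [ 1.79958850e+02 -8.79522681e-02  5.32808042e+00] 0.08563734878590136 [-0.03996913 -0.6048974  -0.00730191]
```

View pics/s6.png

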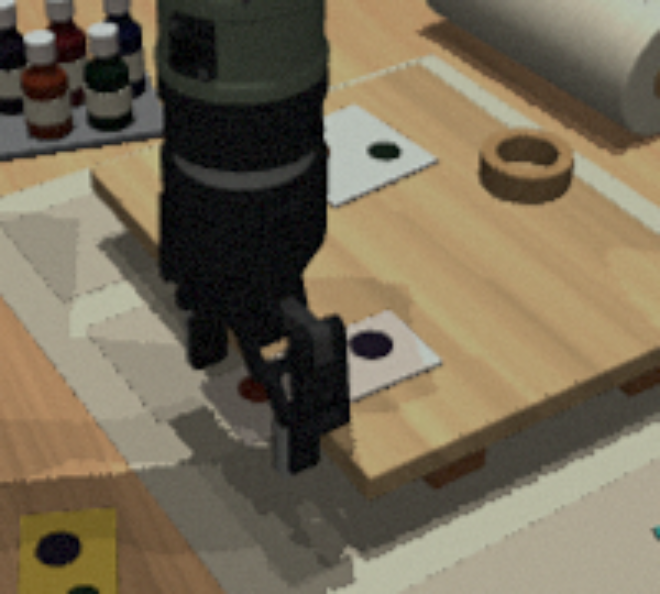

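The fingers straddle the overhang in front of the board edge, with a tip at crop (295,460). Closing.

>>> send_rows(motion="-1 0 0 0 0; -1 0 0 0 0; -1 0 0 0 0; -1 0 0 0 0; -1 0 0 0 0; -1 0 0 0 0; -1 0 0 0 0; -1 0 0 0 0", newtons=50)

```text
clock: 9.8
position: [0.4445, -0.0887, 0.0536]
tcp_rot: [180.0, -0.0, 5.3]
force: [-0.3, 0.8, 5.6]
width: 0.0486
```

>>> send_rows(motion="-1 0 0 -0.003 0; -1 0 0 -0.006 0; -1 0 0 -0.01 0; -1 0 0 -0.02 0; -1 0 0 -0.03 0; -1 0 0 -0.03 0; -1 0 0 0 0; -1 0 0 0 0")

```text
clock: 10.6
position: [0.4445, -0.0887, 0.1531]
tcp_rot: [179.9, -0.1, 5.3]
force: [-0.8, -0.7, -1.3]
width: 0.0487
```

```bash
python3 - <<'E'
from h import *
s=camera("side")
cv2.imwrite("pics/s7.png",cv2.resize(s[40:290,150:420],None,fx=2.4,fy=2.4)[:,:,::-1]);
st=ctrl.read_state();print(st["position"],st["tcp_rot"],st["width"],st["force"],st["ft_torque"])
E
```

```text
[ 0.44373962 -0.0883995   0.15217787] [-1.79997340e+02  7.00144920e-03  5.31590414e+00] 0.04845791684474493 [-0.17795874 -0.02425612 -0.86758178] [-0.00456186  0.06000593  0.00609199]
```

View pics/s7.png

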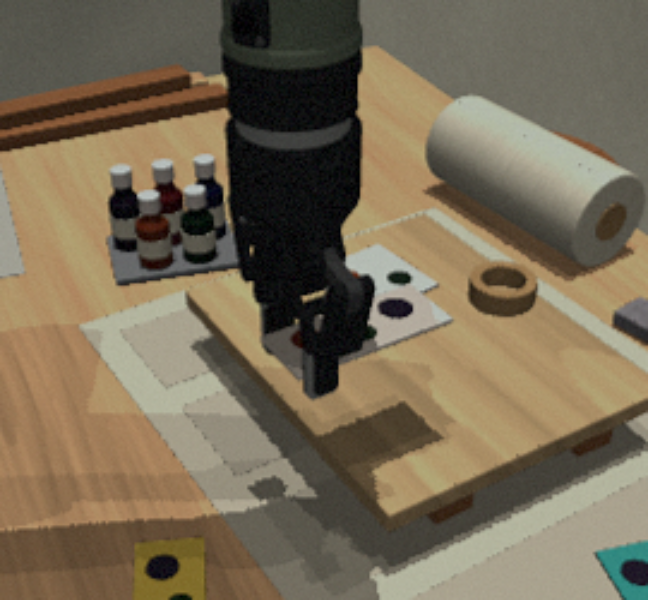

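The plate is held and roughly level. Its far right corner is at crop (452,320), over its shadow at (390,435). Checking the tilt from the far corners.

```bash
python3 - <<'E'
from h import *
s=camera("side"); cv2.imwrite("pics/s8.png",cv2.resize(s[140:200,250:350],None,fx=7,fy=7,interpolation=cv2.INTER_CUBIC)[:,:,::-1])
st=ctrl.read_state();p=st["position"];a=np.radians(st["tcp_rot"][2]);ex=np.array([np.cos(a),np.sin(a),0]);ey=np.array([-np.sin(a),np.cos(a),0])
for dz in (0,.004,-.004):
  for k in(-1,1):
    P=p+104*.001*ex+k*.025*ey+[0,0,.010+dz]
    print(dz,k,((proj("side",P)-[250,140]+.43)*7).round(0))
print(p)
E
```

```text
0 -1 [[614. 237.]]
0 1 [[489. 134.]]
0.004 -1 [[615. 222.]]
0.004 1 [[490. 120.]]
-0.004 -1 [[612. 251.]]
-0.004 1 [[488. 148.]]
[ 0.44331719 -0.08819893  0.15163041]
```

View pics/s8.png

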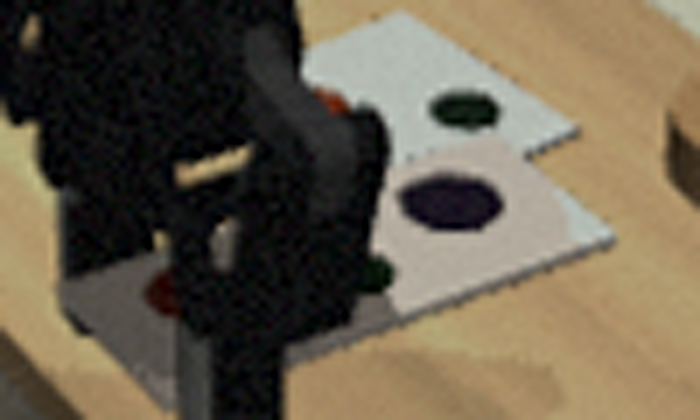

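The far corner matches prediction to under 1 px, so the plate is level and its centre is 44 mm ahead of the TCP. Carrying it to the rest.

>>> send_rows(motion="-1 0 0 0 -0.052; -1 -0.0064 0.0303 0 0; -1 -0.0064 0.0303 0 0; -1 -0.0064 0.0303 0 0; -1 -0.0064 0.0303 0 0; -1 -0.0064 0.0303 0 0; -1 -0.0064 0.0303 0 0; -1 -0.0064 0.0303 0 0; -1 -0.0064 0.0303 0 0; -1 0 0 0 0")

```text
clock: 11.7
position: [0.4277, -0.339, 0.1508]
tcp_rot: [180.0, 0.1, 8.1]
force: [0.6, 0.1, -0.4]
width: 0.0485
```

>>> send_rows(motion="-1 0 0 0.02 0; -1 0 0 0.02 0; -1 0 0 0.02 0; -1 0 0 0.02 0; -1 0 0 0 0; -1 0 0 0 0; -1 0 0 0 0")

```text
clock: 12.4
position: [0.4288, -0.3358, 0.0729]
tcp_rot: [180.0, -0.0, 8.3]
force: [0.1, -0.2, -0.5]
width: 0.0483
```

```bash
python3 - <<'E'
from h import *
s=camera("side"); cv2.imwrite("pics/s9.png",cv2.resize(s[250:410,290:450],None,fx=3.7,fy=3.7,interpolation=cv2.INTER_CUBIC)[:,:,::-1])
t=camera("top"); cv2.imwrite("pics/t9.png",cv2.resize(t[150:300,360:500],None,fx=4,fy=4,interpolation=cv2.INTER_CUBIC)[:,:,::-1])
st=ctrl.read_state();p=st["position"];print(p,st["tcp_rot"],st["width"],st["force"])
a=np.radians(st["tcp_rot"][2]);print("strip pred",(p[:2]+.044*np.array([np.cos(a),np.sin(a)])))
E
```

```text
[ 0.42901013 -0.33619272  0.07327968] [ 1.79922074e+02 -6.12142927e-02  8.30492139e+00] 0.04833928896465472 [-0.46573391 -0.26604623  0.89576518]
strip pred [ 0.47254872 -0.32983731]
```

View pics/s9.png

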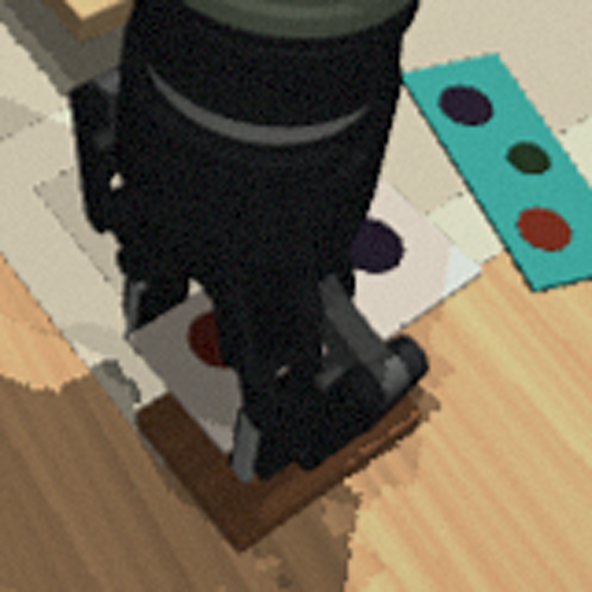

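View pics/t9.png

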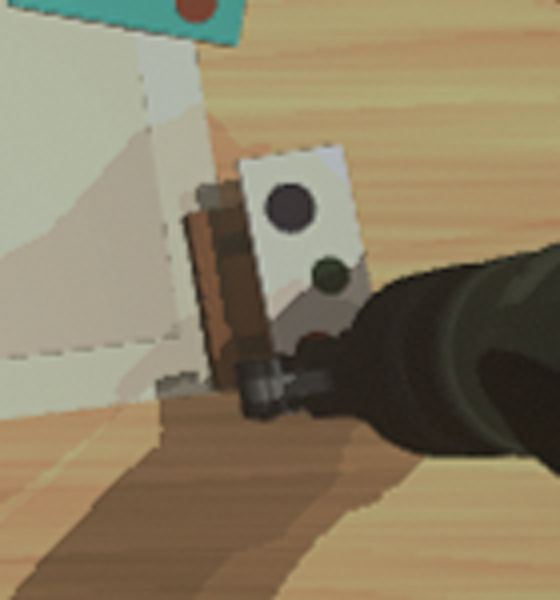

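The plate hangs over the rest. The top crop shows its far edge from (240,160) to (342,146), parallel to the rest. Lowering gently.

>>> send_rows(motion="-1 0 0 0.008 0; -1 0 0 0.005 0; -1 0 0 0.003 0; -1 0 0 0 0; -1 0 0 0.001 0; -1 0 0 0 0; -1 0 0 0 0")

```text
clock: 13.2
position: [0.4285, -0.3358, 0.0554]
tcp_rot: [180.0, -0.0, 8.3]
force: [-0.7, -0.4, -0.9]
width: 0.0485
```

>>> send_rows(motion="-1 0 0 0.001 0; -1 0 0 0 0; -1 0 0 0 0")

```text
clock: 13.5
position: [0.4285, -0.3359, 0.0544]
tcp_rot: [180.0, -0.0, 8.3]
force: [-0.1, -0.9, 0.4]
width: 0.0485
```

>>> send_rows(motion="-1 0 0 0.001 0; -1 0 0 0 0; -1 0 0 0 0")

```text
clock: 13.8
position: [0.4285, -0.3359, 0.0541]
tcp_rot: [180.0, -0.0, 8.3]
force: [-1.2, 1.7, 5.8]
width: 0.0484
```

The plate is in contact (5.8 N up). Releasing, settling, then straight up.

>>> send_rows(motion="0.35 0 0 -0.0005 0; 0.35 0 0 0 0; 0.35 0 0 0 0; 1 0 0 0 0; 1 0 0 0 0; 1 0 0 0 0; 1 0 0 0 0; 1 0 0 0 0")

```text
clock: 14.6
position: [0.4284, -0.3357, 0.0537]
tcp_rot: [-180.0, 0.0, 8.3]
force: [0.2, -0.5, -0.2]
width: 0.0852
```

```bash
python3 - <<'E'
from h import *
s=camera("side"); cv2.imwrite("pics/s10.png",cv2.resize(s[250:410,290:450],None,fx=3.7,fy=3.7,interpolation=cv2.INTER_CUBIC)[:,:,::-1])
st=ctrl.read_state();p=st["position"];print(p,st["tcp_rot"],st["width"],st["force"])
E
```

```text
[ 0.42840928 -0.33578442  0.05378083] [ 1.79999787e+02 -2.01811885e-03  8.29332106e+00] 0.0855506064026433 [-0.38499553  0.21901473 -0.14946967]
```

View pics/s10.png

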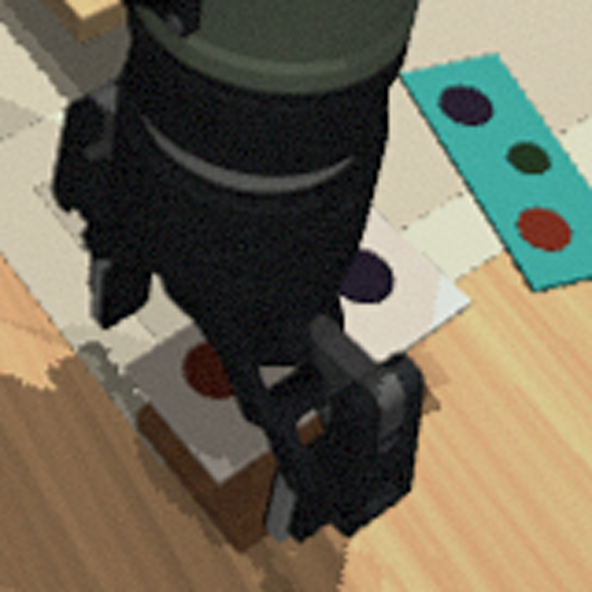

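The fingers are fully open and clear on both sides, and the plate lies on the slats. Going up, then back out of the top view.

>>> send_rows(motion="1 0 0 -0.01 0; 1 0 0 -0.02 0; 1 0 0 -0.04 0; 1 0 0 -0.04 0; 1 0 0 -0.04 0; 1 -0.03 0.02 -0.02 0; 1 -0.03 0.02 0 0; 1 -0.03 0.02 0 0; 1 0 0 0 0; 1 0 0 0 0")

```text
clock: 15.65
position: [0.3476, -0.4084, 0.2244]
tcp_rot: [180.0, -0.0, 8.2]
force: [-0.1, -0.5, -0.3]
width: 0.0857
```

>>> send_rows(motion="1 -0.03 0.03 0 0; 1 -0.03 0.03 0 0; 1 -0.03 0.03 0 0; 1 0 0 0 0; 1 0 0 0 0; 1 0 0 0 0")

```text
clock: 16.25
position: [0.273, -0.5088, 0.2237]
tcp_rot: [-179.9, -0.0, 8.4]
force: [-0.1, 0.4, -0.1]
width: 0.0851
```

```bash
python3 - <<'E'
from h import *
s=camera("side");t=camera("top")
cv2.imwrite("pics/s11.png",cv2.resize(s[270:410,300:440],None,fx=4,fy=4,interpolation=cv2.INTER_CUBIC)[:,:,::-1])
cv2.imwrite("pics/t11.png",t[:,:,::-1]);cv2.imwrite("pics/t11c.png",cv2.resize(t[170:270,380:480],None,fx=6,fy=6,interpolation=cv2.INTER_CUBIC)[:,:,::-1])
c,r,b=white("top",t,(178,122,240,190),0.064);print("square",r)
st=ctrl.read_state();print(st["position"],st["width"])
E
```

```text
square ((598.8756713867188, 98.4129638671875), (85.43345642089844, 85.6797866821289), 11.292350769042969)
[ 0.27312672 -0.5088398   0.22385603] 0.08562735001000493
```

View pics/s11.png

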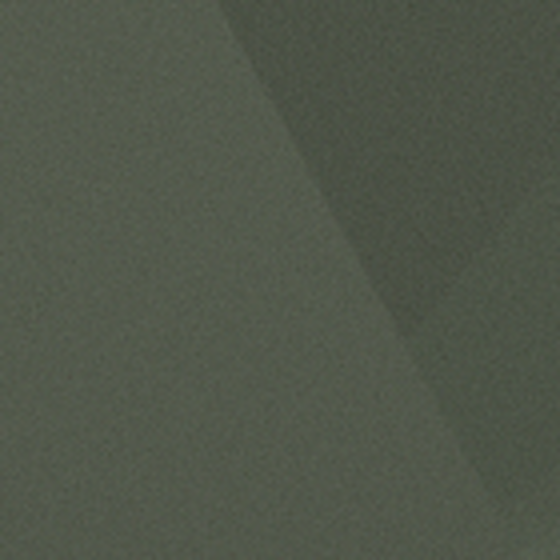

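View pics/t11c.png

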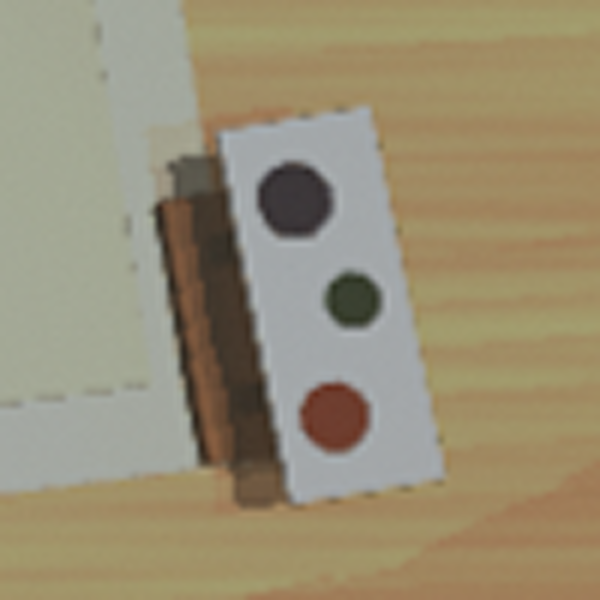

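View pics/t11.png

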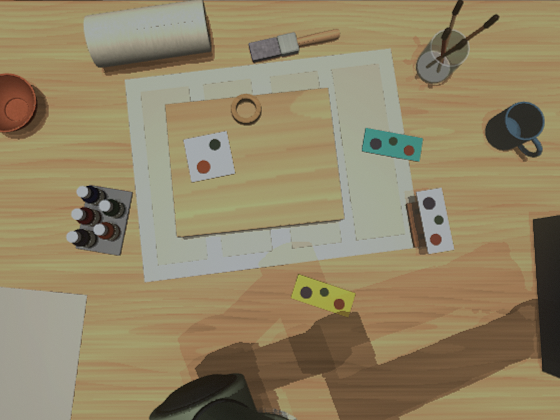

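```bash
python3 - <<'E'
from h import *
c=np.array([(218,131),(370,107),(442,480),(292,504)])/6+[380,170]-.42
W=ray("top",c,.064)*1000;print(W.mean(0),np.linalg.norm(W-np.roll(W,-1,0),axis=1).round(1))
d=W[0]+W[1]-W[2]-W[3];print(np.degrees(np.arctan2(d[1],d[0])))
print(W.mean(0)[:2]-[471.6,-329])
print(order.close_job())
E
```

```text
[ 472.98343649 -329.31943179   64.        ] [ 49.3 119.4  48.  119.3]
8.623114694291482
[ 1.38343649 -0.31943179]
the job is handed in; nothing more can be done
None
```

The long white plate is lying flat on the plate rest, and I handed the job in at about 16.4 s of the 48 s allowed; the interface reports no verdict.

I pushed it from its far end with nearly closed fingers. At board x ≈ −0.111 m it lay flat, with about 41 mm over the near edge. I then pinched it across its width there, carried it level to the rest, set it down with about 6 N of contact, and released and backed away.

**Last checks, from the top view:**
- **Position:** the strip's centre is about 1.4 mm from the rest's measured centre.
- **Direction:** the strip's yaw is 8.6° and the rest's is 8.3°.
- **Flatness:** its measured size assuming a top at 64 mm is about 119 × 49 mm, which fits it lying flat.
- **Square plate:** its measured position is the same as at the start.
- **Gripper:** it is open, well clear and touching nothing.

**Not confirmed:** the arm blocked the final side view, so only the top view checked the end position. An earlier side view, taken after release, did show the plate resting on the slats.

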